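# Take the rinsing plate out of the bench wine filter and close it again

## Robot

A 6-joint arm with a two-finger parallel gripper is mounted at the origin on a cart in front of the work surface, level with it; the furniture and walls round the work are solid. World frame = base frame: x ahead of the robot, y to its left, z up, the work surface at z = 0. Lengths are in m, angles in rad, forces in N, time in s.
With the tool pointing down it reaches from about 0.375 to 0.975 m from the base axis. Payload 3.8 kg.
Tool frame: the origin (TCP) lies at the very end of the fingers, on their centre line; the grasp point (between the pads) lies bot.hold_point_z behind it (bot.hold_point_z is the distance from the TCP to the grasp point, in m); z points along the fingers, y is the line along which they close (so a half turn about z gives the same grasp; the last joint's range is limited). The gripper opens to 85 mm and grips with 20 to 120 N. Pads are 22 mm wide; open, the fingers measure 114 mm over their backs; the gripper's body (76 mm by 85 mm) begins 54 mm behind the grasp point. The pads swing forward as they close: fully open they stand 13 mm farther back than shut.
Start: joints at [-1.341, 0.264, 1.604, -0, 1.274, -0.037], TCP at [0.178, -0.651, 0.231] pointing down, gripper open.
Joint ranges: [-2.63, 2.63], [-0.94, 2.18], [0.31, 2.57], [-1.31, 4.45], [0, 2.66], [-2.55, 2.55]. Speed limits (rad/s): [2.57, 2.57, 3.14, 3.14, 3.14, 3.14].

## Interface

Orientations are given as a rotation vector (axis times angle).
In Python, from workcell import bot gives the robot as it stands.
- The arm moves only by the shell command python3 jog.py FILE [OPENING] [FORCE], which reads ROWS from the file FILE. ROWS is 1 to 5 rows, parted by semicolons, with the numbers parted by spaces; each row has 4 numbers: dx, dy, dz in m, then a turn about the tool's z in rad; each row shifts and turns the commanded pose from where the row before left it, along the tool's axes as they then stand; what a row does not reach is not made up. A row lasts 1/8 s, in which the tool goes at most 0.0625 m and 0.188 rad, less where a joint would pass 70% of its speed; a pose out of reach is approached as far as the arm can. OPENING is the opening from 0.0 (shut) to 1.0 (fully open), set as the command begins (- or left out keeps the last). The fingers move at their own pace and stop on an object; FORCE is the grip in N (left out, the last holds). Time passes only in rows, so rows that do not move let the fingers close. It prints the time, the measured TCP pose, the force, the opening and the grip force at its end. Input that does not fit is refused with a message, and nothing moves.
- bot.read_state(): the state, without advancing time (a new reading comes with each control period).
- bot.read_camera(name): name is "scene" or "top" or "wrist"; returns the picture (420x560x3 uint8, red, green, blue); there is no depth.
- bot.camera_info(name): a dict with "intrinsics" (3x3 intrinsics, pixels), "k1" (the pictures are not rectified: a ray, as slopes to the right and down, at radius r is drawn at 1 + k1 r^2 times it, then the intrinsics apply), "extrinsics" (4x4, takes a point from camera to world coordinates). Camera axes: x right, y down, z forward; pixel columns grow to the right and rows downward; lengths in m; the calibration is good to about 2 mm. A picture is of the moment at which its call begins: read the wrist's pose just before it. camera_info takes no time and is no camera call; for the wrist camera it gives the pose at the moment of the call.
- bot.finish_job(): hands the job in; it is judged then, once.
The state is a dict: "time": time; "q": joint angles; "joint_vel": joint speeds; "joint_torque": joint torques, N m; "tool_pos": TCP position; "tcp_rot": TCP orientation; "wrist_force": force on the tool from outside, world axes, zero at the start; "torque": the same for the moment, N m; "width": opening from 0.0 (shut) to 1.0 (fully open); "grip_force": force on a finger pad.
Only numpy, scipy, OpenCV 4.12 (cv2) and the standard library are available. Lean on these libraries where they do the work, as an engineer would, in place of code of your own. Each camera call takes 0.05 s, during which the arm holds its last target. There are 200 camera calls.

## Task

The bench wine filter has been flushed through: lift the aluminium cover off its two guide pins, pull the blue rinsing plate out of the spring catches and lay it flat on the bearers of the steel drip tray. Then close the filter without it: put the cover back over both pins and press it down at both ends until both catches have snapped over it and it lies fully home and level, without pressing so hard that the seal in the middle is crushed. Leave the jar, the tumbler and the wine glass where they stand.

Things in the scene. Friction and masses are not known exactly. Their poses are not given: they have to be found in the camera images.
- filter: Base of the bench filter, fixed. Origin: centre of its underside; x along its length, z up. Foot 240 x 110 x 12 mm; on it a steel block 156 x 58 mm, 32 mm high, with a 46 mm round boss in its middle that carries the seal. A brass hose port sticks out to y = +59 mm at x = +50 mm and to y = -59 mm at x = -50 mm, 35 mm high. At the start the blue plate lies on the seal, the cover on it.
- seal: Round black rubber seal, 36 mm across, on a round boss in the middle of the filter. Origin: centre of its underside, 40 mm above the filter's origin; its top, 44 mm above it, carries the plate. It is springy, about 10 N per mm pressed; more than 45 N from the cover crushes it.
- pin_a (a point): Tip of the guide pin at x = +62 mm, y = 0 of the filter, 89 mm above its origin; the other one stands at x = -62 mm, y = 0. Both are of steel, 10 mm thick, the tip's edge chamfered by 1 mm. A cover that stops with its underside 87 to 90 mm above the filter's origin stands on a pin tip.
- catch_a (a point): Red tip, 80 mm high, of the upright sprung catch at the filter's end x = +92 mm; a weaker one stands at x = -92 mm. Each has a bead facing the plates, 54 mm above the filter's origin, and yields outward; a lip snaps past it. To pull the blue plate out level takes up to about 25 N. A cover laid on the beads has its underside 54 to 56 mm up; home it is at 44 mm, both lips under the beads.
- mid_plate: The blue rinsing plate, loose, about 0.28 kg. Origin: centre of its underside; x along its length, z out of its top. 156 x 60 x 18 mm (x by y by thickness), with an 8 mm high lip at each end of its underside that makes it 170 mm long there. Two through holes, 11 mm across, at x = +62 and -62 mm, y = 0. It has no handle: grip it across its 60 mm width at its middle.
- cover: The bare aluminium cover plate, loose, about 0.4 kg. Origin: centre of its underside; x along its length, z up. Outline and holes as the blue plate; either way round is right. Swing handle on its middle. To press an end home (15 to 35 N), its top, 18 mm above the underside, is free at x = +/-40 mm, between handle and pin. With only one end home it is tilted by about 0.1 rad.
- cover_handle (a point): Middle of the grip of the cover's swing handle: a black round bar, 12 mm thick and 48 mm long, along the cover's y. It swings freely, up to 0.3 rad either way along the cover's x, about a pivot 34 mm above the cover's underside; the bar is 28 mm from the pivot. So it is good for lifting, but a push on it does not keep the cover level.
- drip_tray: Open steel drip tray, fixed, 250 x 150 x 26 mm (x by y by height), wall and floor 3 mm. Origin: centre of its underside; x along its length. Two white bearers run across it (along y) at x = +/-55 mm, 12 mm wide; their tops are 20 mm above the origin, and the blue plate lies across both.
- jar: Dark-lidded glass jar, 64 mm across, 90 mm high, a bystander. Origin: centre of its underside.
- tumbler: Glass tumbler, 81 mm across, 91 mm high, a bystander. Origin: centre of its underside.
- wine_glass: Stemmed wine glass, 81 mm across, 202 mm high, a bystander. Origin: centre of its underside.

How it is judged:
By the outcome, as a careful person would: the job done as asked, in the order asked, and still so for the second after the job is handed in, with the robot touching nothing.
It also fails if it takes over 72 s, if anything falls off the work surface, if the arm or the gripper's body presses on something with over 40 N, if the wrist force passes 120 N, or if a joint passes its speed limit or range.

## Working session

There is one attempt and no reset: what is moved stays moved. The work goes in short steps, Python scripts to look and compute and a shell command to move; the robot and the scene stay as the last step left them, time stands still between calls to the robot, and variables do not carry over. Pictures are saved under pics/ and viewed, at most 10 in all, crops included, and the job is handed in when it is done.

```bash
ls; mkdir -p pics
python3 - <<'E'
from workcell import bot
import cv2,numpy as np
for n in("scene","top"):
    im=bot.read_camera(n); cv2.imwrite(f"pics/{n}0.png",im[:,:,::-1]); c=bot.camera_info(n)
    print(n,np.round(c["intrinsics"],1).tolist(),c["k1"],np.round(c["extrinsics"],3).tolist())
s=bot.read_state();print(s,bot.hold_point_z)
E
```

```text
jog.py
pics
workcell.py
scene [[422.8, 0.0, 280.2], [0.0, 422.8, 209.2], [0.0, 0.0, 1.0]] -0.1272385120456509 [[-0.881, -0.188, 0.434, 0.046], [-0.473, 0.339, -0.813, 0.909], [0.006, -0.922, -0.387, 0.614], [0.0, 0.0, 0.0, 1.0]]
top [[401.1, 0.0, 285.8], [0.0, 401.1, 205.1], [0.0, 0.0, 1.0]] -0.04004361777591864 [[0.002, -0.99, 0.138, 0.444], [-1.0, 0.001, 0.026, -0.114], [-0.026, -0.138, -0.99, 1.189], [0.0, 0.0, 0.0, 1.0]]
{'time': 0.1, 'q': array([-1.34093193e+00,  2.64697843e-01,  1.60524474e+00,  2.94826493e-05,
        1.27370324e+00, -3.68810356e-02]), 'joint_vel': array([-6.82895113e-04, -2.03170151e-03, -2.26655303e-03,  5.21681986e-05,
        2.19867113e-03,  1.56163802e-03]), 'joint_torque': array([ 9.34471536e-04, -5.16703677e+01, -3.68589950e+01, -6.11703882e-06,
        6.22407519e-03, -1.78484026e-05]), 'tool_pos': array([ 0.1777942 , -0.6504756 ,  0.23006909]), 'tcp_rot': array([-3.11166592e+00, -4.17476041e-01,  2.66477253e-04]), 'wrist_force': array([ 0.43242585, -0.09817655,  0.81240915]), 'torque': array([ 0.00672696, -0.0553027 , -0.00416072]), 'grip_force': 0.0, 'width': 0.9981178794411161} 0.0187
```

View pics/top0.png

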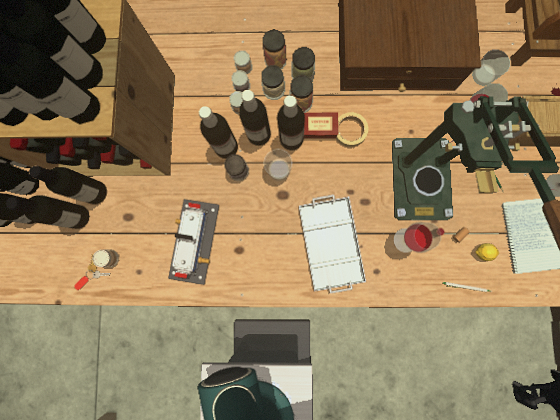

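View pics/scene0.png

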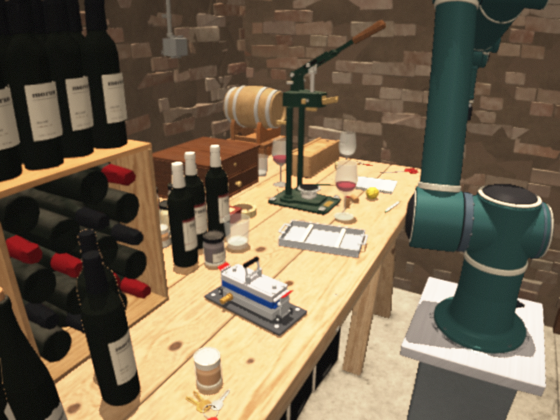

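The top view shows the filter at about (193,240), with red catches near (200,204) and (180,275). The tray is at about (333,245), the jar at (236,166), the tumbler at (278,167) and the wine glass at (415,238). Next I'll measure these coarsely.

```bash
cat > h.py <<'E'
from workcell import bot
import cv2,numpy as np
from scipy.spatial.transform import Rotation as R
def cast(c,uv,z):
    K=np.array(c["intrinsics"]);E=np.array(c["extrinsics"])
    p=cv2.undistortPoints(np.float64(uv).reshape(-1,1,2),K,np.array([c["k1"],0,0,0,0.]),criteria=(3,50,1e-10)).reshape(-1,2) if False else und(uv,K,c["k1"])
    d=np.c_[p,np.ones(len(p))]@E[:3,:3].T; o=E[:3,3]
    return o+d*((np.reshape(z,(-1,1))-o[2])/d[:,2:])
def und(uv,K,k1):
    q=(np.float64(uv).reshape(-1,2)-[K[0,2],K[1,2]])/[K[0,0],K[1,1]]
    p=q.copy()
    for _ in range(30): p=q/(1+k1*(p**2).sum(1,keepdims=True))
    return p
def proj(c,P):
    K=np.array(c["intrinsics"]);E=np.array(c["extrinsics"])
    X=(np.atleast_2d(P)-E[:3,3])@E[:3,:3]; s=X[:,:2]/X[:,2:]
    s=s*(1+c["k1"]*(s**2).sum(1,keepdims=True)); return s*[K[0,0],K[1,1]]+[K[0,2],K[1,2]]
def blobs(mask,amin):
    n,l,st,ce=cv2.connectedComponentsWithStats(mask.astype(np.uint8))
    return [(ce[i],st[i][4],st[i][:4]) for i in range(1,n) if st[i][4]>=amin]
def red(im):
    h=cv2.cvtColor(im,cv2.COLOR_RGB2HSV); return ((h[...,0]<8)|(h[...,0]>172))&(h[...,1]>150)&(h[...,2]>90)
def snap(n,name=None):
    c=bot.camera_info(n); im=bot.read_camera(n)
    if name: cv2.imwrite(f"pics/{name}.png",im[:,:,::-1])
    return c,im
def tool(): # tool rotation, pos
    s=bot.read_state(); return R.from_rotvec(s["tcp_rot"]),s["tool_pos"],s
E
python3 - <<'E'
from h import *
c=bot.camera_info("top"); im=cv2.imread("pics/top0.png")[:,:,::-1].copy()
m=red(im); m[:190]=0;m[290:]=0;m[:,:165]=0;m[:,225:]=0
for ce,a,b in blobs(m,5): print("red",ce,a,b,cast(c,ce,.080).round(4))
g=cv2.cvtColor(im,cv2.COLOR_RGB2HSV)
w=(g[...,2]>150)&(g[...,1]<40)
for ce,a,b in blobs(w,100):
    ys,xs=np.where(w); 
    print("white",ce.round(1),a,b)
print("tray c",cast(c,[[333,245],[299,204],[352,198],[364,284],[313,291]],.026).round(3))
print("wine",cast(c,[[402,240]],0),"jar",cast(c,[[236,166]],.09),"tumb",cast(c,[[278,167]],.09))
cv2.imwrite("pics/crop0.png",cv2.resize(im[185:305,155:375,::-1],None,fx=3.6,fy=3.6,interpolation=cv2.INTER_CUBIC))
E
```

```text
red [194.05263158 205.05263158] 38 [189 203  11   5] [[0.5991 0.1737 0.08  ]]
red [180.72727273 275.11363636] 44 [175 273  12   5] [[0.4043 0.2045 0.08  ]]
white [484.3  73.5] 209 [475  66  20  16]
white [278.5 168.8] 193 [271 161  16  17]
white [427.7 181.4] 144 [413 166  31  30]
white [330.7 244.4] 4268 [299 195  67  98]
white [530.7 236.7] 3027 [503 199  57  74]
white [187.4 240.4] 1192 [172 209  31  65]
white [204.4 370.9] 103 [201 364  11  17]
white [292.1 380.8] 1349 [259 365  53  39]
tray c [[ 0.49  -0.22   0.026]
 [ 0.609 -0.122  0.026]
 [ 0.627 -0.277  0.026]
 [ 0.379 -0.306  0.026]
 [ 0.36  -0.161  0.026]]
wine [[ 0.50563821 -0.42519366  0.        ]] jar [[0.70868061 0.05575155 0.09      ]] tumb [[ 0.70528654 -0.06268803  0.09      ]]
```

View pics/crop0.png

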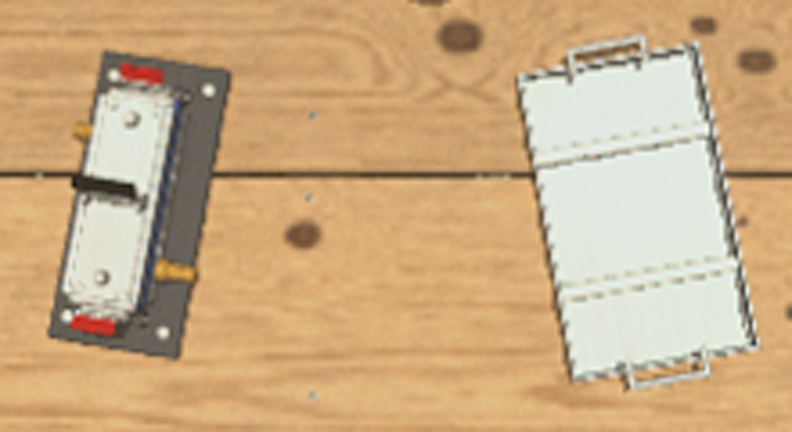

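```bash
echo '0.034 -0.05 -0.007 0;0.034 -0.05 -0.007 0;0.034 -0.05 -0.007 0;0.034 -0.05 -0.007 0;0.034 -0.05 -0.007 0' > next.json && python3 jog.py next.json 1.0
echo '0.034 -0.05 -0.007 0;0.034 -0.05 -0.007 0;0.034 -0.05 -0.007 0;0.034 -0.05 -0.007 0;0.034 -0.05 -0.007 0' > next.json && python3 jog.py next.json
python3 - <<'E'
from h import *
r,p,s=tool(); c=bot.camera_info("wrist"); E=np.array(c["extrinsics"])
print(r.as_matrix().round(3),p,s["q"].round(3)); print("cam in tool",r.inv().apply(E[:3,3]-p).round(4)); print((r.as_matrix().T@E[:3,:3]).round(3),c["intrinsics"],c["k1"])
E
```

```text
time: 0.72
tool_pos: [0.2762, -0.3631, 0.266]
tcp_rot: [-3.113, -0.417, -0.0]
wrist_force: [0.9, 0.4, 0.5]
width: 0.998
grip_force: 0.0
time: 1.35
tool_pos: [0.3741, -0.0773, 0.3014]
tcp_rot: [3.113, 0.417, 0.001]
wrist_force: [1.5, 0.3, 0.8]
width: 1.004
grip_force: 0.0
[[ 0.965  0.263  0.001]
 [ 0.263 -0.965 -0.   ]
 [ 0.001  0.    -1.   ]] [ 0.37407179 -0.07728412  0.30137726] [-0.269 -0.358  2.072 -0.     1.427  1.036]
cam in tool [ 0.0686 -0.0007 -0.1436]
[[-0.    -0.963 -0.268]
 [ 1.     0.    -0.001]
 [ 0.001 -0.268  0.963]] [[357.42900426   0.         286.05891934]
 [  0.         357.42900426 205.0575373 ]
 [  0.           0.           1.        ]] -0.040167049877758564
```

```bash
echo '0.039 -0.045 0.01 0;0.039 -0.045 0.01 0;0.039 -0.045 0.01 0;0.039 -0.045 0.01 0;0.039 -0.045 0.01 0' > next.json && python3 jog.py next.json >/dev/null
echo '0 0 0 -0.18;0 0 0 -0.18;0 0 0 -0.18;0 0 0 -0.18;0 0 0 -0.18' > next.json && python3 jog.py next.json >/dev/null
echo '0 0 0 -0.18;0 0 0 -0.06;0 0 0 0;0 0 0 0' > next.json && python3 jog.py next.json
python3 - <<'E'
from h import *
c,im=snap("wrist","w1"); r,p,s=tool(); print(p,s["q"].round(3))
for ce,a,b in blobs(red(im),30): print("red",ce.round(1),a,b,cast(c,ce,.080).round(4))
print(proj(c,[[.502,.189,.08],[.502,.189,.044+.062]]).round(1))
E
```

```text
time: 3.1
tool_pos: [0.5027, 0.1892, 0.251]
tcp_rot: [-2.397, -2.031, 0.001]
wrist_force: [0.6, 0.6, 0.2]
width: 1.002
grip_force: 0.0
[0.50275319 0.18924383 0.2510839 ] [ 0.314 -0.01   1.874  0.     1.278  0.478]
red [394.6 183.2] 481 [387 165  16  38] [[0.5999 0.1749 0.08  ]]
red [176.8 184.1] 487 [169 166  16  38] [[0.406  0.2064 0.08  ]]
[[285.  185.5]
 [284.9 192.2]]
```

View pics/w1.png

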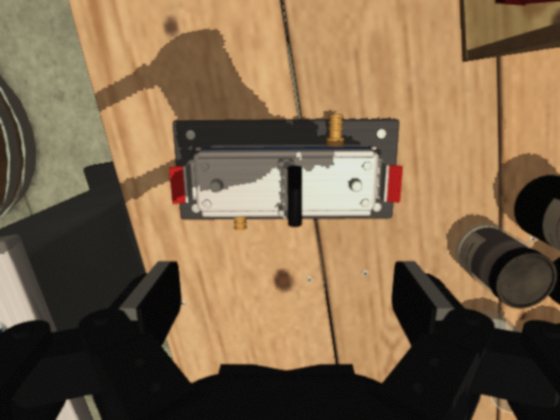

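The wrist view shows the filter upright with its red catches at (177,184) and (395,183), pins near (216,185) and (356,185), and the handle bar at cols 287–302, rows 165–227. Measure pins, foot and handle.

Run:
```python
from h import *
im=cv2.imread("pics/w1.png"); c=bot.camera_info("wrist"); g=im.max(2)
hb=(g<35); hb[:150]=0;hb[240:]=0;hb[:,:275]=0;hb[:,:275]=0;hb[:,315:]=0
for ce,a,b in blobs(hb,100): print("bar",ce,a,b,cast(c,ce,.124).round(4), cast(c,[[b[0]+b[2]/2,b[1]],[b[0]+b[2]/2,b[1]+b[3]]],.124).round(4))
ft=cast(c,[[191,134],[381,132]],.012);print("foot screws",ft.round(4))
print("pins",cast(c,[[216,185],[356,185]],.089).round(4))
f=np.array([.503,.1907]);a=-.161;x=np.array([np.cos(a),np.sin(a)]);y=np.array([-x[1],x[0]])
P=[np.r_[f+x*u+y*v,z] for u,v,z in [(.062,0,.089),(-.062,0,.089),(.12,.055,.012),(-.12,.055,.012),(-.12,-.055,.012),(0.12,-.055,.012),(0,.024,.124),(0,-.024,.124),(.078,.03,.08),(-.078,-.03,.08)]]
print(proj(c,P).round(1).tolist())
crop=im[110:235,165:405]; cv2.imwrite("pics/w1c.png",cv2.resize(crop,None,fx=3.3,fy=3.3,interpolation=cv2.INTER_CUBIC))
```

```text
bar [294.0209205  194.78103208] 717 [288 166  13  60] [[0.5095 0.1901 0.124 ]] [[0.5135 0.2123 0.124 ]
 [0.5058 0.1646 0.124 ]]
foot screws [[0.4106 0.2456 0.012 ]
 [0.609  0.2147 0.012 ]]
pins [[0.4429 0.2013 0.089 ]
 [0.5638 0.1812 0.089 ]]
[[356.5, 185.4], [214.9, 186.0], [400.1, 118.1], [171.0, 119.0], [179.5, 219.1], [392.4, 218.3], [285.5, 164.8], [285.8, 224.5], [374.3, 149.8], [201.4, 215.7]]
```

View pics/w1c.png

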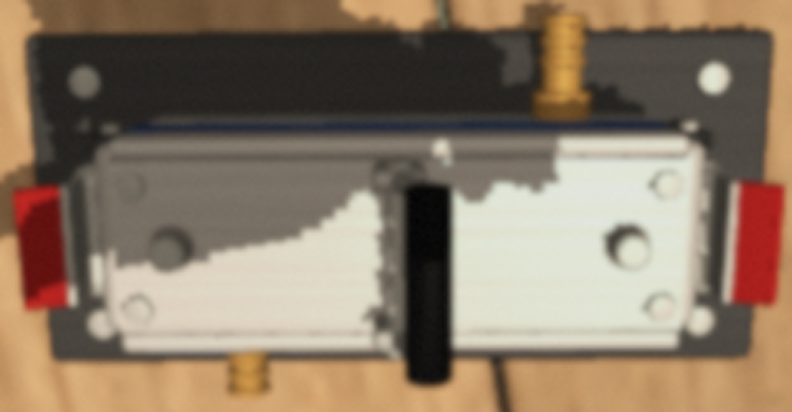

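```bash
echo '0.002 0 0.04 -0.007;0 0 0.05 0;0 0 0.035 0;0 0 0.02 0;0 0 0 0' > next.json && python3 jog.py next.json 0.8
echo '0 0 0 0;0 0 0 0;0 0 0 0;0 0 0 0;0 0 0 0' > next.json && python3 jog.py next.json 0.0 60
echo '0 0 0 0;0 0 0 0' > next.json && python3 jog.py next.json
```

```text
time: 3.78
tool_pos: [0.5014, 0.1906, 0.1042]
tcp_rot: [-2.388, -2.039, 0.007]
wrist_force: [-0.6, 0.4, 0.2]
width: 0.8
grip_force: 0.0
time: 4.4
tool_pos: [0.5044, 0.1916, 0.1075]
tcp_rot: [2.388, 2.04, 0.004]
wrist_force: [0.3, 0.1, 5.3]
width: 0.112
grip_force: 58.6
time: 4.65
tool_pos: [0.5043, 0.1916, 0.1073]
tcp_rot: [2.388, 2.04, 0.004]
wrist_force: [2.3, 0.3, 6.3]
width: 0.114
grip_force: 58.8
```

```bash
echo '0 0 -0.01 0;0 0 -0.015 0;0 0 -0.02 0;0 0 -0.025 0;0 0 -0.03 0' > next.json && python3 jog.py next.json
echo '0 0 -0.02 0;0 0 0 0' > next.json && python3 jog.py next.json
python3 - <<'E'
from h import *
c,im=snap("wrist","w2"); snap("scene","s2"); a=cv2.imread("pics/w2.png")[80:320,120:440];b=cv2.imread("pics/s2.png")[220:340,190:350]
cv2.imwrite("pics/v2.png",np.hstack([cv2.resize(a,(480,360)),cv2.resize(b,(320,240)).repeat(1,0) if 0 else cv2.copyMakeBorder(cv2.resize(b,(320,240)),0,120,0,0,0)]))
E
```

```text
time: 5.28
tool_pos: [0.5012, 0.1907, 0.2055]
tcp_rot: [-2.387, -2.04, 0.008]
wrist_force: [0.4, 0.2, 1.4]
width: -0.003
grip_force: 0.0
time: 5.52
tool_pos: [0.5044, 0.1916, 0.2294]
tcp_rot: [2.387, 2.039, 0.006]
wrist_force: [0.5, 0.3, 0.6]
width: -0.001
grip_force: 0.0
```

View pics/v2.png

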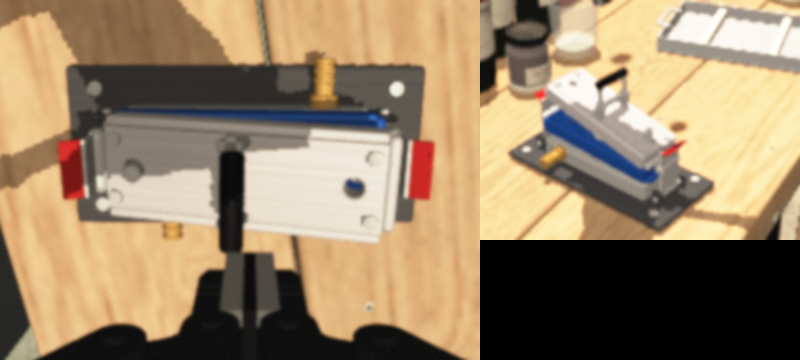

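The cover slipped out of the grip. It is now yawed a few degrees, with its -x end still on its pin and its +x hole (wrist crop (355,187)) off the pin. I'll triangulate the bar and the cover before trying again.

```bash
cat >> h.py <<'E'
def ray(c,uv):
    E=np.array(c["extrinsics"]); p=und(uv,np.array(c["intrinsics"]),c["k1"])[0]; d=E[:3,:3]@np.r_[p,1]; return E[:3,3],d/np.linalg.norm(d)
def tri(c1,u1,c2,u2):
    (a,d),(b,e)=ray(c1,u1),ray(c2,u2); t=np.linalg.lstsq(np.c_[d,-e],b-a,rcond=None)[0]
    p,q=a+t[0]*d,b+t[1]*e; return ((p+q)/2).round(4),np.linalg.norm(p-q).round(4)
E
python3 - <<'E'
from h import *
cw=bot.camera_info("wrist");cs=bot.camera_info("scene")
w=cv2.imread("pics/w2.png");s=cv2.imread("pics/s2.png");s0=cv2.imread("pics/scene0.png")
def dark(im,x0,x1,y0,y1,t):
    m=im.max(2)<t; k=np.zeros_like(m);k[y0:y1,x0:x1]=1; return sorted([(a,ce.round(1),b) for ce,a,b in blobs(m&k,15)],key=lambda q:-q[0])[:3]
print(dark(w,262,290,170,252,40)); print(dark(s,235,275,245,275,60)); print(dark(s0,235,275,245,280,60))
print(tri(cw,[274,214],cs,[256,260]))
cv2.imwrite("pics/v3.png",np.hstack([cv2.resize(x[225:335,200:310],(396,396),interpolation=cv2.INTER_CUBIC) for x in (s0,s)]))
print(tool()[1])
E
```

```text
[(np.int32(938), array([273.8, 213.2]), array([267, 181,  15,  67], dtype=int32))]
[(np.int32(41), array([255.3, 258.8]), array([249, 255,  14,   9], dtype=int32))]
[(np.int32(40), array([250.1, 262. ]), array([244, 258,  14,   9], dtype=int32))]
(array([0.4934, 0.1876, 0.131 ]), np.float64(0.0021))
[0.50284669 0.19112478 0.22643289]
```

View pics/v3.png

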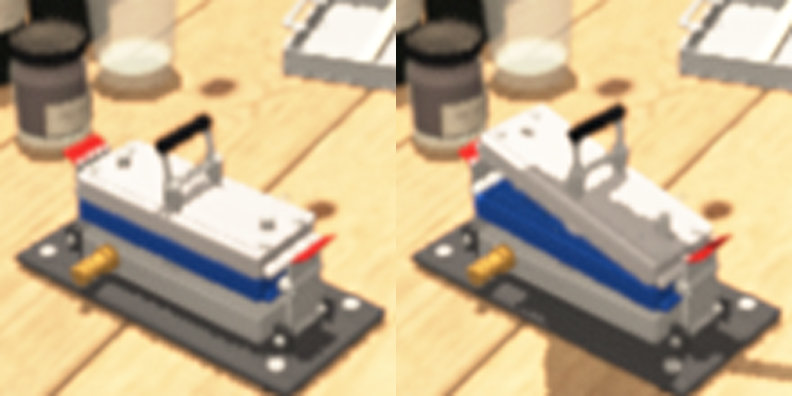

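The original and current scene crops show the blue plate's +x end out of its catch. The cover is tilted, with its +x end up and the handle now swung to -x. I'll regrip slightly lower and harder, then lift slowly.

```bash
echo '-0.002 -0.009 0 0.05;-0.002 0 0.04 0;0 0 0.04 0;0 0 0.03 0;0 0 0.006 0' > next.json && python3 jog.py next.json 0.7
echo '0 0 0 0;0 0 0 0;0 0 0 0;0 0 0 0;0 0 0 0' > next.json && python3 jog.py next.json 0.0 110
echo '0 0 -0.002 0;0 0 -0.003 0;0 0 -0.003 0;0 0 -0.003 0' > next.json && python3 jog.py next.json
```

```text
time: 6.25
tool_pos: [0.4903, 0.1876, 0.1065]
tcp_rot: [-2.437, -1.978, 0.011]
wrist_force: [-0.6, 0.5, 0.1]
width: 0.699
grip_force: 0.0
time: 6.88
tool_pos: [0.495, 0.1891, 0.1121]
tcp_rot: [2.438, 1.98, 0.005]
wrist_force: [-1.3, -0.2, 5.7]
width: 0.105
grip_force: 107.3
time: 7.38
tool_pos: [0.4918, 0.1879, 0.1148]
tcp_rot: [-2.439, -1.978, 0.005]
wrist_force: [15.3, 3.9, -40.1]
width: 0.101
grip_force: 106.4
```

```bash
echo '0 0 0.008 0;0 0.006 0 0;0 0.006 -0.002 0;0 0.005 -0.002 0;0 0 0 0' > next.json && python3 jog.py next.json
echo '0 0.003 -0.001 0;0 0.003 -0.001 0;0 0 0 0' > next.json && python3 jog.py next.json
```

```text
time: 8.0
tool_pos: [0.4959, 0.1869, 0.1124]
tcp_rot: [-2.426, -1.964, 0.036]
wrist_force: [-29.6, 11.1, 7.0]
width: 0.102
grip_force: 112.4
time: 8.38
tool_pos: [0.4961, 0.1864, 0.1123]
tcp_rot: [-2.42, -1.959, 0.049]
wrist_force: [-41.0, 15.7, 7.9]
width: 0.103
grip_force: 112.8
```

```bash
echo '0 -0.002 -0.003 0;0 0 -0.003 0;0 0 -0.003 0;0 0 0 0' > next.json && python3 jog.py next.json
python3 - <<'E'
from h import *
snap("scene","s4");c,w=snap("wrist","w4")
a=cv2.imread("pics/s4.png")[215:325,200:310]; b=w[110:270,150:410,::-1]
cv2.imwrite("pics/v4.png",np.hstack([cv2.resize(a,(369,369),interpolation=cv2.INTER_CUBIC),cv2.resize(b,(431,265)) if 0 else cv2.copyMakeBorder(cv2.resize(b,(431,265)),0,104,0,0,0)]))
E
```

```text
time: 8.88
tool_pos: [0.4949, 0.1851, 0.1136]
tcp_rot: [-2.422, -1.96, 0.05]
wrist_force: [-19.4, 16.0, -36.9]
width: 0.101
grip_force: 107.5
```

View pics/v4.png

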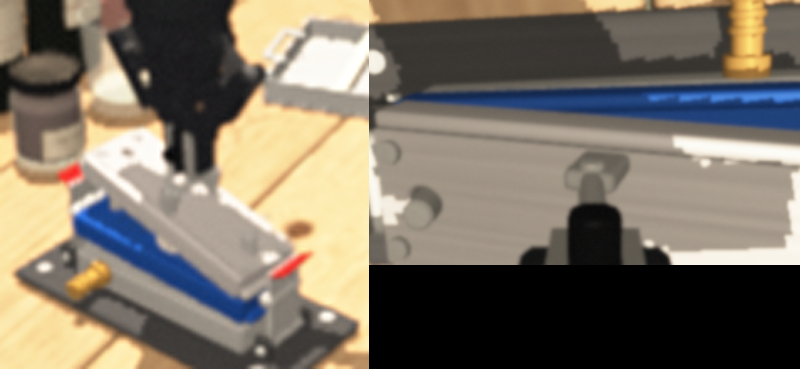

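Run:
```python
from h import *
c=bot.camera_info("wrist"); r,p,s=tool(); E=np.array(c["extrinsics"])
T=np.eye(4);T[:3,:3]=r.as_matrix();T[:3,3]=p; rel=np.linalg.inv(T)@E
T2=np.eye(4); a=1.411; T2[:3,:3]=[[np.cos(a),np.sin(a),0],[np.sin(a),-np.cos(a),0],[0,0,-1]]; T2[:3,3]=[.5035,.1914,.227]
im=cv2.imread("pics/w2.png")[:,:,::-1].copy()
c["extrinsics"]=T2@rel
f=np.array([.5033,.191]);x=np.array([np.cos(-.16),np.sin(-.16)]);y=np.array([-x[1],x[0]])
for ce,ar,b in blobs(red(im),30): d=cast(c,ce,.08)[0,:2]-f; print("red",ce,(d@x).round(4),(d@y).round(4))
hs=cv2.cvtColor(im,cv2.COLOR_RGB2HSV); roi=np.zeros(im.shape[:2],bool); roi[190:220,345:370]=1
for nm,m in(("hole",(im.max(2)<130)),):
  for ce,ar,b in blobs(m&roi,20):
    print(nm,ce,ar,b)
    for z in(.08,.09,.1,.105,.11): d=cast(c,ce,z)[0,:2]-f; print(z,(d@x).round(4),(d@y).round(4))
# cover edges: corner candidates via bright/gray contrast not needed
```

```text
red [166.90990991 192.08288288] -0.0995 -0.0002
red [400.79852126 193.00369686] 0.0968 -0.001
hole [355.82300885 205.12389381] 113 [350 200  13  11]
0.08 0.0594 -0.0116
0.09 0.0574 -0.0088
0.1 0.0553 -0.006
0.105 0.0543 -0.0046
0.11 0.0533 -0.0032
```

```bash
echo '0 -0.004 0.004 0;0.003 0 0.003 -0.025;0.003 0 0.002 -0.025;0 0 0.001 0;0 0 0 0' > next.json && python3 jog.py next.json
echo '0 0.002 0.003 0;0 0.002 0.003 0;0 0.002 0.002 0;0 0 0 0' > next.json && python3 jog.py next.json
```

```text
time: 9.6
tool_pos: [0.4959, 0.1873, 0.1128]
tcp_rot: [-2.38, -2.026, 0.049]
wrist_force: [-30.3, -7.4, 10.9]
width: 0.104
grip_force: 115.5
time: 10.1
tool_pos: [0.4969, 0.1876, 0.112]
tcp_rot: [-2.374, -2.02, 0.06]
wrist_force: [-62.7, -9.1, 62.3]
width: 0.101
grip_force: 122.0
```

```bash
echo '0 -0.006 -0.007 0;0 -0.006 0 0;0 0 0 0;0 0 0 0;0 0 0 0' > next.json && python3 jog.py next.json 0.75
echo '0 0 -0.04 0;0 0.006 -0.05 0;0.0 0 -0.03 0;0 0 0 0;0 0 0 0' > next.json && python3 jog.py next.json
python3 - <<'E'
from h import *
snap("scene","s5");c,w=snap("wrist","w5");snap("top","t5")
np.save("pics/w5E.npy",c["extrinsics"])
a=cv2.imread("pics/s5.png")[225:325,200:310]; b=w[130:270,140:420,::-1]
cv2.imwrite("pics/v5.png",np.vstack([cv2.resize(b,(600,300),interpolation=cv2.INTER_CUBIC),cv2.copyMakeBorder(cv2.resize(a,(330,300),interpolation=cv2.INTER_CUBIC),0,0,0,270,0)]))
E
```

```text
time: 10.72
tool_pos: [0.5059, 0.1921, 0.1171]
tcp_rot: [-2.389, -2.04, 0.0]
wrist_force: [-0.1, 0.4, -0.8]
width: 0.75
grip_force: 0.0
time: 11.35
tool_pos: [0.5109, 0.1909, 0.2361]
tcp_rot: [-2.388, -2.04, 0.002]
wrist_force: [-0.4, -0.3, -0.8]
width: 0.753
grip_force: 0.0
```

View pics/v5.png

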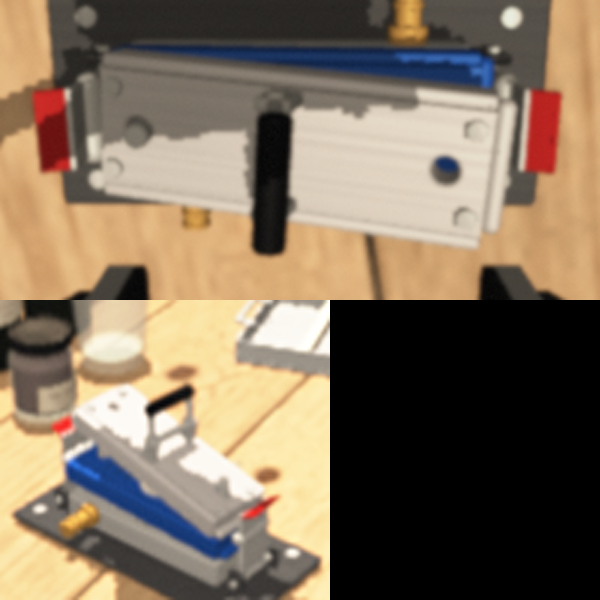

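The +x end of the cover stands on its pin tip, yawed by about -0.065, with its hole at crop (445,168) showing blue below. Its -x end is jammed on the other pin, and the blue plate is still home. I'll grip the cover across its width at the jammed end and lift there.

```bash
echo '0 0 0 -0.188;0 0 0 -0.188;0 0 0 -0.188;0 0 0 -0.188;0 0 0 -0.188' > next.json && python3 jog.py next.json 1.0 >/dev/null
echo '0 0 0 -0.188;0 0 0 -0.188;0 0 0 -0.188;0 0 0 0;0 0 0 0' > next.json && python3 jog.py next.json
cat >> h.py <<'E'
def go(x,y,z,yaw=None):
    r,p,s=tool(); d=np.array([x,y,z])-p; M=r.as_matrix(); cur=np.arctan2(M[1,0],M[0,0])
    print("pos",p.round(4),"yaw",round(cur,4),"tool delta",r.inv().apply(d).round(4), "turn",None if yaw is None else round(-(yaw-cur),4))
E
python3 - <<'E'
from h import *
go(.448,.1996,.062,2.917)
E
```

```text
time: 12.75
tool_pos: [0.511, 0.191, 0.2364]
tcp_rot: [-0.362, -3.119, 0.001]
wrist_force: [0.2, 0.6, -0.1]
width: 1.003
grip_force: 0.0
pos [0.511  0.191  0.2364] yaw 2.9107 tool delta [ 0.0631 -0.0059  0.1745] turn -0.0063
```

```bash
echo '0.032 -0.003 0.02 -0.006;0.031 -0.003 0.03 0;0 0 0.05 0;0 0 0.04 0;0 0 0.0345 0' > next.json && python3 jog.py next.json
echo '0 0 0 0;0 0 0 0;0 0 0 0;0 0 0 0' > next.json && python3 jog.py next.json 0.0 100
echo '0 0 -0.003 0;0 0 -0.004 0;0 0 -0.004 0' > next.json && python3 jog.py next.json
```

```text
time: 13.38
tool_pos: [0.4479, 0.1991, 0.0611]
tcp_rot: [-0.351, -3.121, 0.001]
wrist_force: [0.5, 0.6, -0.5]
width: 1.001
grip_force: 0.0
time: 13.88
tool_pos: [0.4469, 0.1973, 0.0633]
tcp_rot: [-0.348, -3.119, 0.007]
wrist_force: [-3.4, -7.5, -1.8]
width: 0.671
grip_force: 108.8
time: 14.25
tool_pos: [0.4469, 0.1972, 0.069]
tcp_rot: [-0.349, -3.12, 0.005]
wrist_force: [16.1, -0.0, -46.1]
width: 0.665
grip_force: 115.8
```

```bash
echo '0 0 -0.003 0;0 0 -0.003 0;0 0 0 0' > next.json && python3 jog.py next.json
echo '0 0 -0.003 0;0 0 -0.003 0;0 0 0 0' > next.json && python3 jog.py next.json
```

```text
time: 14.62
tool_pos: [0.4467, 0.1973, 0.0765]
tcp_rot: [-0.348, -3.119, 0.006]
wrist_force: [5.8, -2.7, -23.3]
width: 0.665
grip_force: 118.9
time: 15.0
tool_pos: [0.4462, 0.1983, 0.086]
tcp_rot: [-0.348, -3.118, 0.004]
wrist_force: [-5.6, -4.8, -5.8]
width: 0.661
grip_force: 120.8
```

```bash
echo '0 0 -0.005 0;0 0 -0.006 0;0 0 -0.008 0;0 0 -0.01 0;0 0 -0.01 0' > next.json && python3 jog.py next.json
echo '0 0 -0.02 0;0 0 -0.03 0;0 0 -0.03 0;0 0 0 0;0 0 0 0' > next.json && python3 jog.py next.json
python3 - <<'E'
from h import *
snap("scene","s6");snap("top","t6");snap("wrist","w6")
for n in("s6","s5"):
    im=cv2.imread(f"pics/{n}.png"); h=cv2.cvtColor(im,cv2.COLOR_BGR2HSV); m=(h[...,0]>100)&(h[...,0]<128)&(h[...,1]>130)&(h[...,2]>60); m[:225]=0;m[340:]=0;m[:,:195]=0;m[:,330:]=0
    print(n,[(a,b.tolist()) for ce,a,b in blobs(m,30)])
a=cv2.imread("pics/s6.png")[150:330,180:360]; b=cv2.imread("pics/t6.png")[150:310,130:290]
cv2.imwrite("pics/v6.png",np.hstack([cv2.resize(a,(400,400),interpolation=cv2.INTER_CUBIC),cv2.resize(b,(400,400),interpolation=cv2.INTER_CUBIC)]))
E
```

```text
time: 15.62
tool_pos: [0.4495, 0.1998, 0.1265]
tcp_rot: [0.347, 3.12, 0.002]
wrist_force: [-0.0, -0.2, -5.2]
width: 0.662
grip_force: 121.1
time: 16.25
tool_pos: [0.4481, 0.1991, 0.204]
tcp_rot: [-0.348, -3.121, 0.001]
wrist_force: [0.1, 0.6, -5.0]
width: 0.668
grip_force: 121.1
s6 [(np.int32(923), [223, 271, 62, 38])]
s5 [(np.int32(499), [223, 274, 56, 37])]
```

View pics/v6.png

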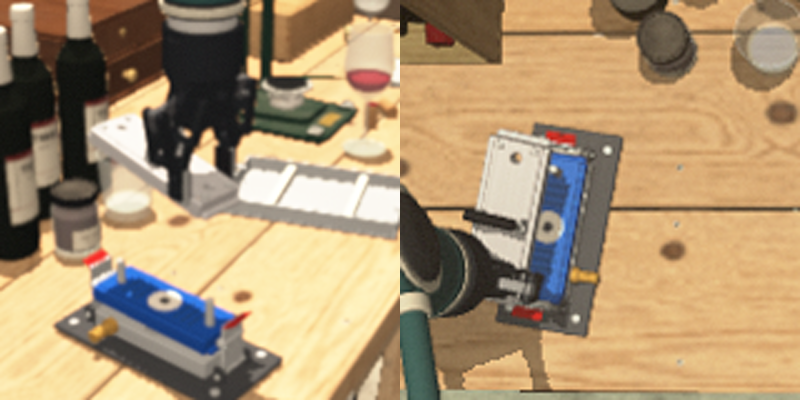

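The cover is free, held by its -x end with the +x end up. The blue plate lies level in its catches with both pins bare. I'll set the cover down between the filter and the tray.

```bash
python3 - <<'E'
from h import *
go(.4455,.0125,.2)
E
echo '0.041 -0.001 0 0' > next.json && python3 jog.py next.json >/dev/null
python3 - <<'E'
from h import *
go(.4455,.0125,.07)
E
```

```text
pos [0.4475 0.1989 0.2029] yaw 2.9198 tool delta [-0.0391 -0.1822  0.0032] turn None
pos [0.4093 0.2071 0.2038] yaw 2.9176 tool delta [-0.0786 -0.1816  0.1339] turn None
```

```bash
echo '-0.02 -0.046 0 0;-0.02 -0.046 0 0;-0.02 -0.046 0.02 0;-0.018 -0.044 0.03 0;0 0 0.05 0' > next.json && python3 jog.py next.json
echo '0 0 0.035 0;0 0 0.03 0;0 0 0.015 0;0 0 0.005 0;0 0 0 0' > next.json && python3 jog.py next.json
```

```text
time: 17.15
tool_pos: [0.4467, 0.0095, 0.105]
tcp_rot: [0.354, 3.117, -0.001]
wrist_force: [1.8, 0.3, -4.8]
width: 0.666
grip_force: 121.1
time: 17.77
tool_pos: [0.4451, 0.0127, 0.0202]
tcp_rot: [0.347, 3.122, 0.0]
wrist_force: [-0.5, 0.1, -4.5]
width: 0.664
grip_force: 121.1
```

```bash
echo '0 0 0.004 0;0 0 0.004 0;0 0 0.003 0;0 0 0.002 0;0 0 0 0' > next.json && python3 jog.py next.json
```

```text
time: 18.4
tool_pos: [0.4452, 0.0126, 0.0082]
tcp_rot: [0.348, 3.122, -0.0]
wrist_force: [-3.7, -0.1, 8.3]
width: 0.666
grip_force: 122.6
```

```bash
echo '0 0 0 0;0 0 0 0;0 0 0 0;0 0 -0.02 0;0 0 -0.05 0' > next.json && python3 jog.py next.json 1.0
echo '0 0 -0.06 0;0 0 -0.03 -0.06;0 0 0 0' > next.json && python3 jog.py next.json
python3 - <<'E'
from h import *
go(.5033,.191,.17,2.982)
snap("top","t7")
E
```

```text
time: 19.02
tool_pos: [0.4417, 0.0127, 0.0751]
tcp_rot: [-0.347, -3.116, 0.001]
wrist_force: [1.0, 0.0, -0.1]
width: 1.004
grip_force: 0.0
time: 19.4
tool_pos: [0.4472, 0.0126, 0.1702]
tcp_rot: [0.253, 3.124, 0.001]
wrist_force: [0.5, -0.1, 0.1]
width: 1.0
grip_force: 0.0
pos [0.4472 0.0126 0.1702] yaw 2.9797 tool delta [-0.0266  0.1851  0.0006] turn -0.0023
```

```bash
echo '-0.007 0.046 0 -0.002;-0.007 0.046 0 0;-0.007 0.046 0 0;-0.006 0.047 0 0;0 0 0 0' > next.json && python3 jog.py next.json
python3 - <<'E'
from h import *
go(.5033,.191,.0373,2.982)
E
echo '0 0 0.05 0;0 0 0.04 0;0 0 0.03 0;0 0 0.012 0;0 0 0 0' > next.json && python3 jog.py next.json
```

```text
time: 20.08
tool_pos: [0.5, 0.1932, 0.1643]
tcp_rot: [-0.246, -3.129, 0.001]
wrist_force: [-0.1, -0.4, -0.5]
width: 0.998
grip_force: 0.0
pos [0.5    0.1932 0.1643] yaw 2.9848 tool delta [-0.004  -0.0015  0.127 ] turn 0.0028
time: 20.7
tool_pos: [0.4993, 0.19, 0.0334]
tcp_rot: [-0.252, -3.129, 0.002]
wrist_force: [0.6, 0.1, -0.5]
width: 0.997
grip_force: 0.0
```

```bash
echo '0 0 0 0;0 0 0 0;0 0 0 0;0 0 0 0' > next.json && python3 jog.py next.json 0.0 120
echo '0 0 -0.002 0;0 0 -0.003 0;0 0 -0.003 0;0 0 -0.003 0;0 0 0 0' > next.json && python3 jog.py next.json
```

```text
time: 21.2
tool_pos: [0.5018, 0.1896, 0.0367]
tcp_rot: [0.249, 3.13, -0.003]
wrist_force: [0.8, -6.8, 4.3]
width: 0.674
grip_force: 126.7
time: 21.82
tool_pos: [0.5023, 0.1897, 0.0458]
tcp_rot: [0.249, 3.128, -0.002]
wrist_force: [4.9, -5.1, -9.4]
width: 0.673
grip_force: 135.0
```

```bash
echo '0 0 -0.004 0;0 0 -0.005 0;0 0 -0.006 0;0 0 -0.006 0;0 0 -0.006 0' > next.json && python3 jog.py next.json
echo '0 0 -0.008 0;0 0 -0.01 0;0 0 -0.02 0;0 0 -0.04 0;0 0 -0.04 0' > next.json && python3 jog.py next.json
python3 - <<'E'
from h import *
c,im=snap("top","t8")
# tray measurement: white/grey region outline from first picture
im0=cv2.imread("pics/top0.png")[:,:,::-1].copy(); g=cv2.cvtColor(im0,cv2.COLOR_RGB2HSV)
m=(g[...,1]<45)&(g[...,2]>90); roi=np.zeros_like(m);roi[192:296,295:370]=1
l=(m&roi).astype(np.uint8); l=cv2.morphologyEx(l,cv2.MORPH_OPEN,np.ones((7,7)))
cs=max(cv2.findContours(l,0,2)[0],key=cv2.contourArea); bx=cv2.boxPoints(cv2.minAreaRect(cs)); P=cast(c,bx,.02)
print(P.round(4),P.mean(0)); print([np.linalg.norm(P[i]-P[(i+1)%4]).round(3) for i in range(4)])
e=P[1]-P[0] if np.linalg.norm(P[1]-P[0])>.2 else P[2]-P[1]; print("yaw",np.arctan2(e[1],e[0])%np.pi)
h=cv2.cvtColor(im,cv2.COLOR_RGB2HSV); b=(h[...,0]>100)&(h[...,0]<128)&(h[...,1]>130)&(h[...,2]>60); b[:170]=0;b[300:]=0;b[:,:150]=0;b[:,380:]=0
print([(ce.round(1),a,q) for ce,a,q in blobs(b,30)])
r,p,s=tool(); print(s["q"].round(3))
E
```

```text
time: 22.45
tool_pos: [0.5017, 0.1896, 0.0733]
tcp_rot: [0.249, 3.129, -0.003]
wrist_force: [4.1, -4.9, -6.2]
width: 0.678
grip_force: 135.3
time: 23.08
tool_pos: [0.5, 0.1913, 0.1923]
tcp_rot: [-0.251, -3.131, -0.001]
wrist_force: [0.1, 0.3, -2.1]
width: 0.67
grip_force: 135.7
[[ 0.6058 -0.1196  0.02  ]
 [ 0.6332 -0.2684  0.02  ]
 [ 0.3861 -0.3087  0.02  ]
 [ 0.3597 -0.1641  0.02  ]] [ 0.49619826 -0.21521114  0.02      ]
[np.float64(0.151), np.float64(0.25), np.float64(0.147), np.float64(0.25)]
yaw 0.1619394242128509
[(array([176.8, 216.9]), np.int32(530), array([164, 204,  25,  31], dtype=int32)), (array([168.4, 259.3]), np.int32(506), array([154, 245,  29,  28], dtype=int32))]
[ 3.180e-01  2.400e-02  1.938e+00  1.000e-03  1.170e+00 -1.093e+00]
```

```bash
echo '-0.0085 -0.0575 0 0;-0.0085 -0.0575 0 0;-0.0085 -0.0575 0 0;-0.0085 -0.0575 0 0;-0.0085 -0.0575 0 0' > next.json && python3 jog.py next.json >/dev/null
echo '-0.0085 -0.0575 0.01 0;-0.008 -0.0575 0.01 0;0 0 0.02 -0.155;0 0 0.02 -0.15;0 0 0 0' > next.json && python3 jog.py next.json
python3 - <<'E'
from h import *
go(.4955,-.2155,.0135,-2.992)
c,w=snap("wrist","w9")
E
```

```text
time: 24.38
tool_pos: [0.4932, -0.2149, 0.1291]
tcp_rot: [0.224, -3.13, -0.004]
wrist_force: [-0.1, 0.3, -3.0]
width: 0.676
grip_force: 135.7
pos [ 0.4932 -0.2149  0.1291] yaw -2.9986 tool delta [-0.0025 -0.0012  0.1156] turn -0.0066
```

```bash
echo '-0.002 -0.001 0.05 0;0 0 0.04 0;0 0 0.014 0;0 0 0 0' > next.json && python3 jog.py next.json
echo '0 0 0.004 0;0 0 0.004 0;0 0 0.003 0;0 0 0 0' > next.json && python3 jog.py next.json
```

```text
time: 24.92
tool_pos: [0.4972, -0.2162, 0.027]
tcp_rot: [0.227, -3.133, -0.001]
wrist_force: [-0.4, 0.9, -2.8]
width: 0.678
grip_force: 135.6
time: 25.42
tool_pos: [0.4969, -0.2164, 0.0158]
tcp_rot: [0.228, -3.133, -0.0]
wrist_force: [0.2, 0.1, -3.6]
width: 0.674
grip_force: 135.6
```

```bash
echo '0 0 0.002 0;0 0 0.002 0;0 0 0 0' > next.json && python3 jog.py next.json
echo '0 0 0 0;0 0 0 0;0 0 0 0;0 0 0 0' > next.json && python3 jog.py next.json 1.0
echo '0 0 -0.03 0;0 0 -0.05 0;0 0 -0.06 0;0 0 0 0;0 0 0 0' > next.json && python3 jog.py next.json
python3 - <<'E'
from h import *
c,w=snap("wrist","w10"); ct,t=snap("top","t10"); cs,s=snap("scene","s10")
def blue(im):
    h=cv2.cvtColor(im,cv2.COLOR_RGB2HSV); return (h[...,0]>98)&(h[...,0]<128)&(h[...,1]>120)&(h[...,2]>50)
f=np.array([.4955,-.2155]);x=np.array([np.cos(.15),np.sin(.15)]);y=np.array([-x[1],x[0]])
for n,cc,im in(("w",c,w),("t",ct,t)):
    l=max(blobs(blue(im),60),key=lambda q:q[1]); print(n,l[1],l[2])
    m=cv2.morphologyEx(blue(im).astype(np.uint8),cv2.MORPH_CLOSE,np.ones((9,9)))
    k=max(cv2.findContours(m,0,2)[0],key=cv2.contourArea); P=cast(cc,cv2.boxPoints(cv2.minAreaRect(k)),.038)[:,:2]-f
    print(np.c_[P@x,P@y].round(4).tolist())
# cover on bench in top view: black bar and red none
g=cv2.cvtColor(t,cv2.COLOR_RGB2HSV); m=(g[...,1]<40)&(g[...,2]>150); m[:200]=0;m[290:]=0;m[:,:215]=0;m[:,:1]=0;m[:,296:]=0
for ce,a,b in blobs(m,60): print("cover part",ce.round(1),a,b,cast(ct,ce,.018).round(4))
d=(t.max(2)<55); d[:200]=0;d[290:]=0;d[:,:215]=0;d[:,296:]=0
for ce,a,b in blobs(d,12): print("dark",ce.round(1),a,b,cast(ct,ce,.062).round(4))
E
```

```text
time: 25.8
tool_pos: [0.4974, -0.2166, 0.0138]
tcp_rot: [0.227, -3.133, 0.0]
wrist_force: [-4.1, 3.2, 12.2]
width: 0.675
grip_force: 137.8
time: 26.3
tool_pos: [0.4969, -0.2165, 0.0116]
tcp_rot: [0.228, -3.133, -0.0]
wrist_force: [0.1, 0.1, -0.5]
width: 0.997
grip_force: 0.0
time: 26.92
tool_pos: [0.4969, -0.2164, 0.1518]
tcp_rot: [-0.228, 3.133, -0.0]
wrist_force: [-0.6, -0.5, 0.0]
width: 0.997
grip_force: 0.0
w 14162 [244  83  85 212]
[[0.0787, -0.0394], [-0.0825, -0.0279], [-0.0804, 0.0294], [0.0816, 0.0279]]
t 383 [323 249  23  24]
[[-0.0137, 0.0288], [-0.0142, -0.0288], [-0.0814, -0.0273], [-0.0809, 0.0299]]
cover part [256.9 242. ] 1028 [241 213  32  59] [[0.4987 0.0011 0.018 ]]
```

```bash
echo '-0.0085 0.053 -0.012 0;-0.0085 0.053 -0.012 0;-0.0085 0.053 -0.012 0;-0.0085 0.053 -0.012 0;0 0 0 0.188' > next.json && python3 jog.py next.json >/dev/null
echo '0 0 0 0.188;0 0 0 0.188;0 0 0 0.188;0 0 0 0.188;0 0 0 0.188' > next.json && python3 jog.py next.json >/dev/null
echo '0 0 0 0.188;0 0 0 0.188;0 0 0 0.188;0 0 0 0.188;0 0 0 0.06' > next.json && python3 jog.py next.json
echo '0 0 0 0;0 0 0 0' > next.json && python3 jog.py next.json >/dev/null
python3 - <<'E'
from h import *
r,p,s=tool(); c,w=snap("wrist","w11"); np.save("pics/w11E.npy",c["extrinsics"])
M=r.as_matrix(); print(p,np.arctan2(M[1,0],M[0,0]),s["q"].round(3))
g=cv2.cvtColor(w,cv2.COLOR_RGB2HSV); m=((g[...,1]<70)&(g[...,2]>90)); m[270:]=0
m=cv2.morphologyEx(m.astype(np.uint8),cv2.MORPH_OPEN,np.ones((5,5)))
for ce,a,b in blobs(m,1500): print("cov",ce.round(1),a,b,cast(c,ce,.018).round(4))
pc=proj(c,[[.499,.001,.018],[.499,.001,.062]]); print("pred",pc.round(0))
d=(w.max(2)<45); k=np.zeros_like(d);u,v=pc[0].astype(int);k[v-60:v+60,u-60:u+60]=1
for ce,a,b in blobs(d&k,150): print("dark",ce.round(1),a,b,cast(c,ce,.062).round(4))
E
```

```text
time: 28.95
tool_pos: [0.4989, -0.0018, 0.1978]
tcp_rot: [-2.452, -1.96, 0.004]
wrist_force: [0.0, 0.0, 0.4]
width: 1.002
grip_force: 0.0
[ 0.49941614 -0.00175578  0.19875711] 1.352877797347104 [-0.053 -0.046  2.007 -0.     1.182  0.165]
cov [27.6 70.1] 6194 [  0   0  68 133] [[0.3004 0.146  0.018 ]]
cov [287.3 177.5] 9922 [198 146 179  65] [[0.5017 0.0029 0.018 ]]
cov [521.6 193.1] 2665 [493 164  60  59] [[ 0.7158 -0.0594  0.018 ]]
pred [[285. 180.]
 [285. 191.]]
dark [297.1 188.8] 743 [291 160  14  59] [[0.5091 0.0007 0.062 ]]
```

Run:
```python
from h import *
c=bot.camera_info("wrist"); c["extrinsics"]=np.load("pics/w11E.npy"); w=cv2.imread("pics/w11.png")[:,:,::-1].copy()
g=cv2.cvtColor(w,cv2.COLOR_RGB2HSV); m=((g[...,1]<70)&(g[...,2]>90)).astype(np.uint8); m[230:]=0;m[:135]=0;m[:,:190]=0;m[:,385:]=0
m=cv2.morphologyEx(cv2.morphologyEx(m,cv2.MORPH_OPEN,np.ones((3,3))),cv2.MORPH_CLOSE,np.ones((21,21)))
k=max(cv2.findContours(m,0,2)[0],key=cv2.contourArea); rc=cv2.minAreaRect(k); print(rc)
P=cast(c,cv2.boxPoints(rc),.012)[:,:2]; print(P.round(4),P.mean(0).round(4),[np.linalg.norm(P[i]-P[i-1]).round(4) for i in range(4)])
for i in range(2): e=P[i+1]-P[i]; print(np.arctan2(e[1],e[0]))
# holes: dark/tan spots on the plate
h=((g[...,2]<90)|(g[...,1]>90)).astype(np.uint8); h[:150]=0;h[208:]=0;h[:,:205]=0;h[:,372:]=0
for ce,a,b in blobs(h,25): print("hole?",ce.round(1),a,b,cast(c,ce,.015).round(4))
```

```text
((287.19622802734375, 178.80856323242188), (64.9205322265625, 178.03341674804688), 89.55585479736328)
[[ 0.4272  0.0475]
 [ 0.5875  0.0133]
 [ 0.5785 -0.0485]
 [ 0.4102 -0.0127]] [ 5.008e-01 -1.000e-04] [np.float64(0.0625), np.float64(0.1639), np.float64(0.0624), np.float64(0.1721)]
-0.21017805825086153
-1.7150531719957642
hole? [295.8 180. ] 852 [280 153  27  55] [[ 0.5087 -0.0017  0.015 ]]
hole? [219.7 178.9] 114 [214 174  12  11] [[0.4396 0.0147 0.015 ]]
hole? [354.4 179.5] 79 [350 175  10  10] [[ 0.5623 -0.013   0.015 ]]
```

```bash
python3 - <<'E'
from h import *
go(.501,.0008,.044,1.349)
E
echo '0.003 0.001 0.05 0.004;0 0 0.05 0;0 0 0.035 0;0 0 0.019 0;0 0 0 0' > next.json && python3 jog.py next.json 0.8
echo '0 0 0 0;0 0 0 0;0 0 0 0;0 0 0 0;0 0 0 0' > next.json && python3 jog.py next.json 0.0 70
echo '0 0 -0.005 0;0 0 -0.01 0;0 0 -0.02 0;0 0 -0.03 0;0 0 -0.04 0' > next.json && python3 jog.py next.json
echo '0 0 -0.05 0;0 0 -0.02 0;0 0 0 0;0 0 0 0' > next.json && python3 jog.py next.json
```

```text
pos [ 0.4996 -0.0018  0.199 ] yaw 1.3526 tool delta [0.0029 0.001  0.155 ] turn 0.0036
time: 29.88
tool_pos: [0.4996, 0.001, 0.0438]
tcp_rot: [-2.452, -1.959, 0.005]
wrist_force: [-1.5, 0.3, 0.5]
width: 0.799
grip_force: 0.0
time: 30.5
tool_pos: [0.5031, 0.0008, 0.0473]
tcp_rot: [2.453, 1.959, 0.004]
wrist_force: [0.6, -0.1, 5.3]
width: 0.111
grip_force: 68.4
time: 31.12
tool_pos: [0.4995, 0.0011, 0.1501]
tcp_rot: [-2.452, -1.959, 0.005]
wrist_force: [1.1, -0.1, -3.7]
width: 0.111
grip_force: 68.7
time: 31.62
tool_pos: [0.5001, 0.001, 0.219]
tcp_rot: [-2.453, -1.959, 0.004]
wrist_force: [-0.3, 0.7, -5.0]
width: 0.109
grip_force: 68.7
```

```bash
python3 - <<'E'
from h import *
go(.5033,.191,.2,1.411)
E
echo '0.046 -0.01 0 -0.02;0.047 -0.01 0 -0.02;0.047 -0.01 0 -0.02;0.046 -0.009 0 0;0 0 0 0' > next.json && python3 jog.py next.json
echo '0 0 0.019 0;0 0 0 0;0 0 0 0' > next.json && python3 jog.py next.json
cat > hole.py <<'E'
from h import *
import sys
r,p,s=tool(); c,w=snap("wrist",sys.argv[1]); 
zu=p[2]-.0465; zt=zu+.018
f=np.array([.5033,.191]);x=np.array([np.cos(-.16),np.sin(-.16)]);y=np.array([-x[1],x[0]])
M=r.as_matrix(); print("tcp",p.round(4),"yaw",np.arctan2(M[1,0],M[0,0]).round(4),"f",s["wrist_force"].round(1))
for ce,a,b in blobs(red(w),30): d=cast(c,ce,.08)[0,:2]-f; print("red",ce.round(1),(d@x).round(4),(d@y).round(4))
pr=proj(c,[np.r_[f+x*u,zt] for u in(.062,-.062)]); print("pred hole",pr.round(1).tolist())
g=cv2.cvtColor(w,cv2.COLOR_RGB2HSV)
for q in pr.astype(int):
    R0=18; sub=w[q[1]-R0:q[1]+R0,q[0]-R0:q[0]+R0].max(2).astype(float); ref=np.median(sub)
    for th in(.75,.6):
      for ce,a,b in blobs(sub<th*ref,40):
        if a<500: uv=ce+q-R0; d=cast(c,uv,zt)[0,:2]-f; print(th,"hole",uv.round(1),a,b[2:4],(d@x).round(4),(d@y).round(4))
E
python3 hole.py w12
```

```text
pos [0.5001 0.001  0.219 ] yaw 1.3478 tool delta [ 0.186  -0.0389  0.019 ] turn -0.0632
time: 32.25
tool_pos: [0.4972, 0.1935, 0.2182]
tcp_rot: [-2.389, -2.036, 0.006]
wrist_force: [0.8, -0.8, -5.5]
width: 0.108
grip_force: 68.6
time: 32.62
tool_pos: [0.4985, 0.1898, 0.2007]
tcp_rot: [-2.396, -2.031, 0.003]
wrist_force: [0.1, 0.1, -4.5]
width: 0.111
grip_force: 68.9
tcp [0.4985 0.1898 0.2007] yaw 1.4063 f [ 0.1  0.1 -4.5]
red [421.  178.8] 0.0977 0.0135
red [161.4 178.9] -0.0986 0.0142
pred hole [[414.4, 240.0], [174.3, 240.9]]
0.75 hole [403.7 244.4] 268 [17 20] 0.0567 -0.0024
0.6 hole [403.4 244.2] 229 [16 18] 0.0565 -0.0023
0.75 hole [162.9 243.9] 240 [18 20] -0.0681 -0.0016
0.6 hole [159.2 240.2] 79 [ 9 13] -0.0699 0.0004
```

```bash
echo '0.002 0.0055 0.02 -0.006;0 0 0.02 0;0 0 0.012 0;0 0 0 0;0 0 0 0' > next.json && python3 jog.py next.json
python3 hole.py w13
python3 - <<'E'
import cv2
w=cv2.imread("pics/w13.png").max(2); print(w.shape)
E
```

```text
time: 33.3
tool_pos: [0.5054, 0.1921, 0.1507]
tcp_rot: [2.389, 2.04, 0.002]
wrist_force: [-0.0, 0.1, -4.2]
width: 0.113
grip_force: 68.8
tcp [0.5054 0.1921 0.1507] yaw 1.4136 f [-0.   0.1 -4.2]
red [121.6 222. ] -0.1021 -0.0006
red [441.4 223.2] 0.1013 -0.001
pred hole [[401.0, 247.0], [162.1, 246.6]]
0.75 hole [401.2 243.6] 350 [22 20] 0.0619 0.0019
0.6 hole [401.1 243.4] 299 [21 18] 0.0619 0.002
0.75 hole [162.1 243.1] 315 [21 19] -0.0618 0.0019
0.6 hole [159.1 239.7] 101 [15 14] -0.0632 0.0038
(420, 560)
```

```bash
echo '-0.002 0 0.005 0;0 0 0.004 0;0 0 0 0;0 0 0 0' > next.json && python3 jog.py next.json >/dev/null
python3 hole.py w14
echo '0 0 0.003 0;0 0 0.003 0;0 0 0.003 0;0 0 0.003 0;0 0 0 0' > next.json && python3 jog.py next.json
```

```text
tcp [0.5044 0.1901 0.1407] yaw 1.4139 f [ 0.4  0.5 -5. ]
red [118.5 223.6] -0.1002 -0.0007
red [445.9 224.5] 0.0987 -0.0007
pred hole [[402.8, 243.1], [163.2, 242.5]]
0.75 hole [401.2 243.5] 346 [22 20] 0.0611 -0.0002
0.6 hole [401.2 243.3] 295 [21 19] 0.0611 -0.0001
0.75 hole [162.2 243. ] 315 [21 19] -0.0626 -0.0003
0.6 hole [158.1 240. ] 86 [11 13] -0.0645 0.0014
time: 34.52
tool_pos: [0.5041, 0.1899, 0.1283]
tcp_rot: [-2.389, -2.04, 0.001]
wrist_force: [-0.2, -0.4, -4.9]
width: 0.112
grip_force: 68.8
```

```bash
echo '0 0 0.004 0;0 0 0.004 0;0 0 0.004 0;0 0 0.004 0;0 0 0 0' > next.json && python3 jog.py next.json
echo '0 0 0.004 0;0 0 0.003 0;0 0 0.002 0;0 0 0 0' > next.json && python3 jog.py next.json
```

```text
time: 35.15
tool_pos: [0.504, 0.1899, 0.1122]
tcp_rot: [-2.388, -2.04, 0.002]
wrist_force: [0.3, 0.3, -4.9]
width: 0.112
grip_force: 68.8
time: 35.65
tool_pos: [0.5044, 0.19, 0.1036]
tcp_rot: [-2.389, -2.04, 0.0]
wrist_force: [0.1, 0.8, -4.0]
width: 0.113
grip_force: 68.8
```

```bash
echo '0 0 0.002 0;0 0 0.002 0;0 0 0.002 0;0 0 0 0' > next.json && python3 jog.py next.json
echo '0 0 0 0;0 0 0 0;0 0 0 0' > next.json && python3 jog.py next.json 0.7
echo '0 0 -0.03 0;0 0 -0.04 0;0 0 -0.03 0;0 0 0 0;0 0 0 0' > next.json && python3 jog.py next.json 0.0
python3 hole.py w15
```

```text
time: 36.15
tool_pos: [0.5058, 0.1906, 0.1013]
tcp_rot: [2.388, 2.04, 0.004]
wrist_force: [-4.9, -0.8, 12.3]
width: 0.111
grip_force: 70.4
time: 36.52
tool_pos: [0.5046, 0.1901, 0.0978]
tcp_rot: [2.389, 2.04, 0.001]
wrist_force: [1.2, 0.1, 0.2]
width: 0.699
grip_force: 0.0
time: 37.15
tool_pos: [0.5039, 0.1899, 0.1967]
tcp_rot: [-2.388, -2.04, 0.002]
wrist_force: [0.2, 0.9, -0.5]
width: -0.004
grip_force: 0.0
tcp [0.5039 0.1899 0.1967] yaw 1.4138 f [ 0.2  0.9 -0.5]
red [151.7 199. ] -0.1007 -0.0002
red [414.5 200.4] 0.0982 -0.0006
pred hole [[404.0, 242.6], [164.3, 241.8]]
0.75 hole [396.7 230.6] 251 [23 13] 0.0577 0.0066
0.6 hole [396.8 230.2] 212 [22 12] 0.0577 0.0068
0.75 hole [171.1 229.4] 220 [20 13] -0.0579 0.0069
0.6 hole [171.3 229.4] 206 [19 13] -0.0577 0.0068
```

```bash
echo '0 0 0 -0.188;0 0 0 -0.188;0 0 0 -0.188;0 0 0 -0.188;0 0 0 -0.188' > next.json && python3 jog.py next.json >/dev/null
echo '0 0 0 -0.188;0 0 0 -0.188;0 0 0 -0.188;0 0 0 -0.064;0 0 0 0' > next.json && python3 jog.py next.json
python3 - <<'E'
from h import *
f=np.array([.5031,.1903]);x=np.array([np.cos(-.16),np.sin(-.16)])
for u in(.04,-.04): go(*(f+x*u),.085,2.982)
E
```

```text
time: 38.45
tool_pos: [0.5034, 0.1897, 0.1959]
tcp_rot: [-0.258, -3.128, 0.002]
wrist_force: [-0.1, 0.4, 0.0]
width: -0.001
grip_force: 0.0
pos [0.5034 0.1897 0.1959] yaw 2.977 tool delta [-0.0399  0.0009  0.1108] turn -0.005
pos [0.5034 0.1897 0.1959] yaw 2.977 tool delta [0.0401 0.0005 0.111 ] turn -0.005
```

```bash
echo '-0.04 0.001 0 -0.005;0 0 0.05 0;0 0 0.045 0;0 0 0.016 0;0 0 0 0' > next.json && python3 jog.py next.json
echo '0 0 0.004 0;0 0 0.004 0;0 0 0.003 0;0 0 0.002 0;0 0 0 0' > next.json && python3 jog.py next.json
```

```text
time: 39.08
tool_pos: [0.5429, 0.1842, 0.0854]
tcp_rot: [-0.25, -3.128, 0.002]
wrist_force: [0.3, -0.8, -0.3]
width: -0.001
grip_force: 0.0
time: 39.7
tool_pos: [0.5439, 0.1845, 0.0737]
tcp_rot: [-0.249, -3.132, 0.0]
wrist_force: [0.6, 0.1, 0.2]
width: -0.003
grip_force: 0.0
```

```bash
echo '0 0 0.0015 0;0 0 0.0015 0;0 0 0 0' > next.json && python3 jog.py next.json
echo '0 0 0.0015 0;0 0 0.0015 0;0 0 0 0' > next.json && python3 jog.py next.json
```

```text
time: 40.08
tool_pos: [0.5448, 0.1846, 0.0729]
tcp_rot: [0.249, 3.131, 0.0]
wrist_force: [-4.2, -1.8, 10.9]
width: -0.002
grip_force: 5.5
time: 40.45
tool_pos: [0.5446, 0.1847, 0.0712]
tcp_rot: [0.249, 3.131, 0.001]
wrist_force: [-0.8, 0.9, 0.5]
width: 0.0
grip_force: 0.0
```

```bash
echo '0 0 0.0015 0;0 0 0.0015 0;0 0 0.001 0;0 0 0 0' > next.json && python3 jog.py next.json
echo '0 0 0.0015 0;0 0 0 0' > next.json && python3 jog.py next.json
```

```text
time: 40.95
tool_pos: [0.5449, 0.1849, 0.067]
tcp_rot: [0.249, 3.13, 0.001]
wrist_force: [-5.2, -2.3, 17.7]
width: -0.004
grip_force: 8.8
time: 41.2
tool_pos: [0.5449, 0.1847, 0.064]
tcp_rot: [0.249, 3.13, 0.001]
wrist_force: [-0.9, -0.2, 4.6]
width: -0.003
grip_force: 2.5
```

```bash
echo '0 0 0.0015 0;0 0 0 0' > next.json && python3 jog.py next.json
echo '0 0 0.0015 0;0 0 0 0' > next.json && python3 jog.py next.json
```

```text
time: 41.45
tool_pos: [0.5448, 0.1847, 0.0613]
tcp_rot: [0.249, 3.13, 0.001]
wrist_force: [-0.0, -1.0, 3.6]
width: -0.004
grip_force: 1.9
time: 41.7
tool_pos: [0.545, 0.1847, 0.0604]
tcp_rot: [0.249, 3.13, 0.001]
wrist_force: [-1.2, -1.0, 8.8]
width: 0.0
grip_force: 4.2
```

```bash
echo '0 0 -0.02 0;0 0 -0.04 0;0 0 -0.05 0;0.04 0 0 0;0.04 0 0 0' > next.json && python3 jog.py next.json
echo '0 0 0.04 0;0 0 0.03 0;0 0 0.017 0;0 0 0 0' > next.json && python3 jog.py next.json
echo '0 0 0.003 0;0 0 0.003 0;0 0 0 0' > next.json && python3 jog.py next.json
```

```text
time: 42.32
tool_pos: [0.4648, 0.1974, 0.1709]
tcp_rot: [0.25, 3.13, 0.002]
wrist_force: [0.0, 0.6, 0.3]
width: 0.002
grip_force: 0.0
time: 42.82
tool_pos: [0.464, 0.1968, 0.0812]
tcp_rot: [-0.249, -3.129, 0.002]
wrist_force: [0.3, 0.7, -0.4]
width: 0.002
grip_force: 0.0
time: 43.2
tool_pos: [0.4655, 0.1973, 0.0767]
tcp_rot: [0.249, 3.131, 0.001]
wrist_force: [-0.1, 0.3, 0.8]
width: 0.002
grip_force: 0.0
```

```bash
echo '0 0 0.003 0;0 0 0.002 0;0 0 0.0015 0;0 0 0 0' > next.json && python3 jog.py next.json
echo '0 0 0.0015 0;0 0 0.0015 0;0 0 0 0' > next.json && python3 jog.py next.json
echo '0 0 0.0015 0;0 0 0 0' > next.json && python3 jog.py next.json
```

```text
time: 43.7
tool_pos: [0.4649, 0.1971, 0.0696]
tcp_rot: [-0.249, -3.131, 0.0]
wrist_force: [0.1, 0.5, -0.4]
width: -0.001
grip_force: 0.0
time: 44.08
tool_pos: [0.4649, 0.1971, 0.0666]
tcp_rot: [-0.249, -3.131, 0.0]
wrist_force: [0.1, -0.8, -0.6]
width: 0.001
grip_force: 0.0
time: 44.32
tool_pos: [0.4649, 0.1971, 0.0651]
tcp_rot: [-0.249, -3.131, 0.0]
wrist_force: [0.6, -0.5, -0.0]
width: -0.003
grip_force: 0.0
```

```bash
echo '0 0 0.0015 0;0 0 0.001 0;0 0 0 0' > next.json && python3 jog.py next.json
echo '0 0 0.001 0;0 0 0 0' > next.json && python3 jog.py next.json
```

```text
time: 44.7
tool_pos: [0.4649, 0.1971, 0.0626]
tcp_rot: [-0.249, -3.131, 0.0]
wrist_force: [0.1, 0.3, -0.8]
width: 0.002
grip_force: 0.0
time: 44.95
tool_pos: [0.465, 0.1971, 0.0617]
tcp_rot: [-0.249, -3.132, 0.0]
wrist_force: [1.2, -0.5, 0.5]
width: 0.001
grip_force: 0.0
```

```bash
echo '0 0 0.001 0;0 0 0.001 0;0 0 0 0' > next.json && python3 jog.py next.json
echo '0 0 0.001 0;0 0 0 0' > next.json && python3 jog.py next.json
```

```text
time: 45.32
tool_pos: [0.4649, 0.1973, 0.0606]
tcp_rot: [-0.249, -3.131, -0.0]
wrist_force: [-3.6, -0.1, 8.0]
width: -0.001
grip_force: 3.7
time: 45.58
tool_pos: [0.4649, 0.1973, 0.06]
tcp_rot: [-0.249, -3.131, -0.0]
wrist_force: [-3.6, -0.3, 10.9]
width: -0.002
grip_force: 5.3
```

```bash
echo '0 0 0.001 0;0 0 0.001 0;0 0 0 0' > next.json && python3 jog.py next.json
echo '0 0 0.001 0;0 0 0.001 0;0 0 0 0' > next.json && python3 jog.py next.json
```

```text
time: 45.95
tool_pos: [0.4649, 0.1974, 0.059]
tcp_rot: [-0.249, -3.131, -0.0]
wrist_force: [-7.7, -1.8, 18.0]
width: 0.004
grip_force: 9.1
time: 46.32
tool_pos: [0.4649, 0.1975, 0.0581]
tcp_rot: [-0.249, -3.131, -0.0]
wrist_force: [-11.6, -1.9, 26.2]
width: 0.003
grip_force: 12.9
```

```bash
echo '0 0 -0.02 0;0 0 -0.04 0;0 0 -0.05 0;-0.04 0 0 0;-0.04 0 0 0' > next.json && python3 jog.py next.json >/dev/null
echo '0 0 0.05 0;0 0 0.04 0;0 0 0.012 0;0 0 0.002 0;0 0 0 0' > next.json && python3 jog.py next.json
echo '0 0 0.0015 0;0 0 0.0015 0;0 0 0.0015 0;0 0 0 0' > next.json && python3 jog.py next.json
```

```text
time: 47.58
tool_pos: [0.5447, 0.1847, 0.0619]
tcp_rot: [0.249, 3.131, 0.001]
wrist_force: [0.1, 0.9, 0.5]
width: -0.001
grip_force: 0.0
time: 48.08
tool_pos: [0.5457, 0.185, 0.0594]
tcp_rot: [0.249, 3.129, 0.002]
wrist_force: [-3.7, -2.0, 13.3]
width: -0.005
grip_force: 6.7
```

```bash
echo '0 0 -0.03 0;0 0 -0.05 0;0 0 -0.06 0;0.03 0 -0.03 0;0 0 0 0' > next.json && python3 jog.py next.json
python3 - <<'E'
from h import *
ct,t=snap("top","t20"); t0=cv2.imread("pics/top0.png")[:,:,::-1]
def blue(im):
    h=cv2.cvtColor(im,cv2.COLOR_RGB2HSV); return (h[...,0]>98)&(h[...,0]<128)&(h[...,1]>120)&(h[...,2]>50)
m=cv2.morphologyEx(blue(t).astype(np.uint8),cv2.MORPH_CLOSE,np.ones((5,5)))
f=np.array([.4955,-.2155]);x=np.array([np.cos(.15),np.sin(.15)]);y=np.array([-x[1],x[0]])
for k in cv2.findContours(m,0,2)[0]:
    if cv2.contourArea(k)>200: P=cast(ct,cv2.boxPoints(cv2.minAreaRect(k)),.038)[:,:2]-f; print(np.c_[P@x,P@y].round(3).tolist())
for n,(a,b,c,d) in dict(jar=(150,185,222,250),tumbler=(148,190,260,295),wine=(220,260,388,440)).items(): print(n,np.abs(t[a:b,c:d].astype(int)-t0[a:b,c:d]).mean().round(2))
c,w=snap("wrist","w20"); h=[(ce.round(1),cast(c,ce,.08).round(4)) for ce,a,b in blobs(red(w),30)]; print(h)
E
```

```text
time: 48.7
tool_pos: [0.5157, 0.1903, 0.2306]
tcp_rot: [0.247, 3.125, 0.005]
wrist_force: [0.9, -0.0, 0.2]
width: -0.003
grip_force: 0.0
[[0.084, 0.029], [0.084, -0.03], [-0.081, -0.027], [-0.081, 0.03]]
jar 8.05
tumbler 10.63
wine 9.59
[(array([282.7,  46.2]), array([[0.4056, 0.2061, 0.08  ]]))]
```

```bash
python3 -c "
from workcell import bot
print(bot.finish_job())"
```

```text
the job is handed in; nothing more can be done
None
```

I handed the job in at 48.7 s. The blue plate lies on the tray's bearers, and the cover is back over both pins and level at both ends. Forces suggest both catches snapped, but I did not confirm that by camera. The first lift jammed the cover on one pin, and freeing it put about 62 N down on the handle while the blue plate still lay between the cover and the seal. The jar, tumbler and wine glass were never approached.

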